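Set a coffee grinder to its mark, always coming up from the coarse side

ROBOT

A 6-joint arm with a two-finger parallel gripper is mounted at the origin on the work surface. World frame = base frame: x ahead of the robot, y to its left, z up, the work surface at z = 0. Lengths are in m, angles in rad, forces in N, time in s.
With the tool pointing down it reaches from about 0.35 to 0.875 m from the base axis. Payload 4.2 kg.
Tool frame: the origin (TCP) lies at the very end of the fingers, on their centre line; the grasp point (between the pads) lies 19 mm behind it; z points along the fingers, y is the line along which they close (so a half turn about z gives the same grasp; the last joint's range is limited). The gripper opens to 85 mm and grips with 20 to 120 N. Pads are 22 mm wide; open, the fingers measure 114 mm over their backs; the gripper's body (76 mm by 85 mm) begins 54 mm behind the grasp point. The pads swing forward as they close: fully open they stand 13 mm farther back than shut.
Start: joints at [1.461, 0.385, 0.008, 0, -1.194, -0.259], TCP at [0.225, 0.583, 0.208] pointing down, gripper open.
Joint ranges: [-3.14, 3.14], [-1.21, 2.06], [-1.07, 1.41], [-3.16, 2.05], [-2.99, -0.16], [-3.1, 3.1]. Speed limits (rad/s): [2.79, 2.79, 3.14, 3.14, 3.14, 3.14].

INTERFACE

Orientations are given as a 3x3 rotation matrix whose columns are the frame's x, y, z axes.
In Python, from plant import monitor, optics, env gives the robot as it stands.
- The arm moves only by the tool apply_moves, never from a script. Its argument "deltas" is a list of rows, each a list of 7 numbers: the shift along the world's x, y, z in mm, then the turn, a rotation vector about the world's x, y, z in degrees, then the closure, from 0 (fully open) to 1 (shut). In form: [[tx, ty, tz, wx, wy, wz, claw], ...]. A call has exactly 10 rows; each row is the pose to reach, as a shift and turn from the pose commanded when the call began; what a row does not reach only later rows make up. A row lasts 1/8 s, in which the tool goes at most 62.5 mm and 10.7 degrees, less where a joint would pass 70% of its speed; a pose out of reach is approached as far as the arm can. A call with a gripper value outside its range is refused whole. The fingers move at their own pace and stop on an object; the grip force is fixed at half the most. Time passes only in rows, so rows that repeat a pose let the fingers close, or fill a call up. It gives the time, the measured TCP pose, the force, the opening and the grip force at its end, in the units of the state.
- monitor.sense(): the state, without advancing time (a new reading comes with each control period).
- optics.get_image(name): name is "scene" or "top" or "wrist"; returns (picture, depth): 384x512x3 uint8, blue, green, red; 384x512 float32, m along the optical axis (not along the pixel's ray), 0 where there is no reading.
- optics.get_calibration(name): a dict with "vfov" (degrees; the focal length in pixels is half the picture's height over the tangent of half this angle, whatever the lens; pixels are square), "cx", "cy" (the principal point, pixels), "origin" and "attitude" of the camera in the world. Camera axes: x right, y up, looking along -z (the intrinsics and any distortion apply to the point x, -y, -z); pixel columns grow to the right and rows downward; lengths in m; the calibration is good to about 2 mm. A picture is of the moment at which its call begins: read the wrist's pose just before it. get_calibration takes no time and is no camera call; for the wrist camera it gives the pose at the moment of the call.
- env.finish_job(): hands the job in; it is judged then, once.
The state is a dict: "time": time; "joint_pos": joint angles; "qd": joint speeds; "joint_efforts": joint torques, N m; "eef_pos": TCP position; "orientation": TCP orientation; "contact_force": force on the tool from outside, world axes, zero at the start; "moment": the same for the moment, N m; "opening": finger opening in m; "grip_force": force on a finger pad.
Only numpy, scipy, OpenCV 4.12 (cv2) and the standard library are available. Lean on these libraries where they do the work, as an engineer would, in place of code of your own. Each camera call takes 0.05 s, during which the arm holds its last target. There are 200 camera calls.

TASK

The grinder is set too fine. Push the lever by its upright post clockwise (coarser) until you feel the collar come up against its hidden coarse stop, and lean on it there with about 15 N for a moment to seat the thread, then push the post the other way, taking up the lever's play, and bring the pointer up to the set mark from the coarse side, without running past it, so that the lever is left bearing on the fine side of its play. Never load the lever with more than 30 N (push it with shut fingers, do not grip it), do not shift the set mark, and leave everything else on the table where it is.

Things in the scene. Friction and masses are not known exactly. Their poses are not given: they have to be found in the camera images.
- grinder: coffee grinder with its hopper off, fixed to the table: black housing 170 x 170 mm at the foot, 190 mm tall, carrying a round aluminium scale plate with short tick marks (184 mm across, top at 195 mm) and, on the same vertical axis, the collar and the lever. Origin on that axis at table height; its x axis points to the chute and to the middle of the scale, away from the lever
- axis (a point): point on the vertical axis of collar and lever, 232 mm above the table (the lever's hub, 92 mm across, ends at 231 mm). The collar's coarse stop is rigid, hidden in the housing and differs from time to time: it is met by feel, with the pointer anywhere from 20 to 80 mm (along the scale) on the coarse side of the mark
- post (a point): centre of the top of the lever's upright round steel post: 14 mm thick, top 275 mm and foot (top of the flat lever arm, 18 mm wide) 222 mm above the table, 105 mm from the axis; the lever lies on the side opposite to the scale, toward the robot. Seen from above, clockwise is coarser and counterclockwise finer. Its frame's x axis points outward along the arm, y counterclockwise
- lever (a joint): play of the lever in the collar, rad: 0 = lever bears on the coarse side and drives the collar clockwise, 0.16 = lever bears on the fine side and drives the collar counterclockwise; in between it moves loosely (under 1 N at the post)
- collar: the collar: knurled steel ring, 104 mm across, under the lever's hub and carrying the lever; origin on the axis at table height, x axis toward its pointer, z up
- pointer (a point): tip of the collar's dark pointer, 77 mm from the axis, 206 mm above the table, lying over the scale; it turns with the collar, the knurled steel ring under the lever. The collar is stiff: it takes roughly 4 to 7 N at the post to turn, and it stays where it is left. At the start it stands 20 to 95 mm (along the scale) on the fine side of the mark
- mark (a point): inner tip of the set mark: a steel index clip (16 mm wide, with a thin dark fin on top) on the rim of the scale, 79 mm from the axis, 206 mm above the table. Its frame's x axis points outward, y counterclockwise (finer): the pointer is on the mark when pointer and mark lie in the same direction from the axis
- dosing_cup: steel dosing cup under the grinder's chute, 64 mm across, 65 mm tall; origin at the centre of its underside (leave alone)
- bowl0: white cupping bowl on the blue tray, 90 mm across, 62 mm tall; origin at the centre of its underside (leave alone)
- bowl1: second white bowl on the blue tray, like the first (leave alone)
- bowl2: third white bowl, alone on the table to the robot's right, like the first (leave alone)
- tumbler: black tumbler, 72 mm across, 130 mm tall, to the robot's right; origin at the centre of its underside (leave alone)
- spoon: steel cupping spoon lying between robot and grinder; origin on its underside (leave alone)
- timer: small black timer, 30 x 70 x 55 mm; origin at the centre of its underside (leave alone)
- brush: grinder brush lying between robot and grinder; origin on its underside (leave alone)

How it is judged:
By the outcome, as a careful person would: the job done as asked, in the order asked, and still so for the second after the job is handed in, with the robot touching nothing.
It also fails if it takes over 72 s, if anything falls off the work surface, if the arm or the gripper's body presses on something with over 40 N, if the wrist force passes 120 N, or if a joint passes its speed limit or range.

## Working session

There is one attempt and no reset: what is moved stays moved. The work goes in short steps, Python scripts to look and compute and a tool call to move; the robot and the scene stay as the last step left them, time stands still between calls to the robot, and variables do not carry over. Pictures are saved under pics/ and viewed, at most 10 in all, crops included, and the job is handed in when it is done.

Besides the shell and the picture viewer there is one more tool, called after ">>>" by a JSON object that holds its "api" and its "payload", one argument or row to a line. apply_moves: Moves the arm, as the interface text tells. Its arguments: {"type":"object","properties":{"deltas":{"type":"array","items":{"type":"array","items":{"type":"number"}}}},"required":["deltas"]}

```bash
mkdir -p pics; ls; python3 - <<'E'
from plant import monitor, optics, env
import cv2,numpy as np
s=monitor.sense();print({k:np.round(v,3).tolist() for k,v in s.items()})
for n in("scene","top"):
    c=optics.get_calibration(n);print(n,c)
    im,d=optics.get_image(n);np.savez(f"{n}.npz",im=im,d=d)
    cv2.imwrite(f"pics/{n}0.png",im)
E
```

```text
pics
{'time': 0.0, 'joint_pos': [1.461, 0.386, 0.007, -0.001, -1.194, -0.259], 'qd': [-0.0, 0.0, -0.0, 0.0, 0.001, 0.0], 'joint_efforts': [0.001, -39.229, 18.84, 4.186, -0.005, 0.0], 'eef_pos': [0.225, 0.582, 0.207], 'orientation': [[0.933, -0.361, -0.001], [-0.361, -0.933, -0.002], [0.0, 0.002, -1.0]], 'contact_force': [0.549, 0.337, 0.47], 'moment': [-0.004, 0.02, 0.031], 'grip_force': 0.0, 'opening': 0.085}
scene {'vfov': 56.32229145974515, 'cx': 253.47159582199643, 'cy': 194.15450920557163, 'origin': array([1.17486446, 0.52089711, 0.87489807]), 'attitude': array([[-0.63527076, -0.4946397 ,  0.5930958 ],
       [ 0.77213408, -0.42220548,  0.47492262],
       [ 0.01549272,  0.75965393,  0.65014297]])}
top {'vfov': 42.249747509588914, 'cx': 265.07964100775706, 'cy': 186.08062927569665, 'origin': array([ 0.29371072, -0.01220189,  1.64057188]), 'attitude': array([[-0.01117719,  0.98547252, -0.16946676],
       [-0.99988797, -0.01270228, -0.00791781],
       [-0.0099554 ,  0.16935927,  0.9855041 ]])}
```

View pics/top0.png

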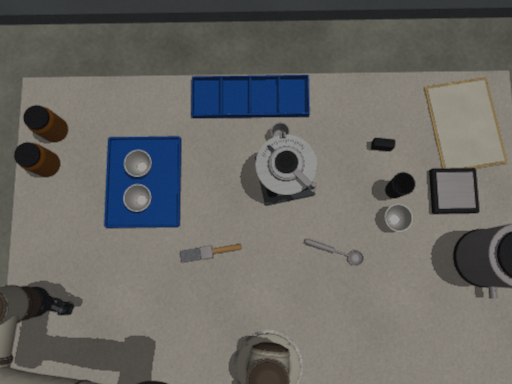

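View pics/scene0.png

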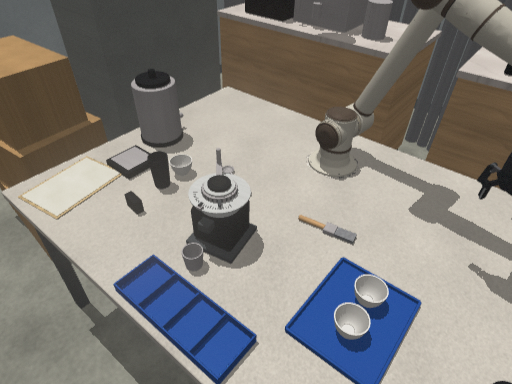

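The top view shows the grinder at about (286,165), the post near (310,185), and the cup at (280,131). Next I'll enlarge that area and compute positions.

```bash
cat > h.py <<'E'
import numpy as np,cv2
from plant import monitor,optics,env
def K(c,H=384):
    f=H/2/np.tan(np.radians(c["vfov"]/2));return f
def ray(c,u,v):
    f=K(c);return c["attitude"]@np.array([(u-c["cx"])/f,-(v-c["cy"])/f,-1.])
def at(c,u,v,z):
    r=ray(c,u,v);o=c["origin"];return o+r*(z-o[2])/r[2]
def proj(c,p):
    q=c["attitude"].T@(np.asarray(p)-c["origin"]);f=K(c)
    return np.array([c["cx"]+f*q[0]/-q[2],c["cy"]-f*q[1]/-q[2]])
def cloud(c,d):
    v,u=np.mgrid[:d.shape[0],:d.shape[1]];f=K(c)
    P=np.stack([(u-c["cx"])/f,-(v-c["cy"])/f,-np.ones_like(d)],-1)*d[...,None]
    return P@c["attitude"].T+c["origin"]
E
python3 - <<'E'
from h import *
for n in("top","scene"):
    z=np.load(n+".npz");c=optics.get_calibration(n);P=cloud(c,z["d"])
    m=(z["d"]>0)
    reg=m&(abs(P[...,0]-.5)<.3)&(abs(P[...,1]+.07)<.2)
    for lo,hi,nm in((.19,.2,"plate"),(.222,.24,"hub"),(.25,.285,"post"),(-.02,.02,"table")):
        q=P[reg&(P[...,2]>lo)&(P[...,2]<hi)]
        if len(q):print(n,nm,len(q),q.mean(0).round(3),q.min(0).round(3),q.max(0).round(3))
z=np.load("top.npz")["im"]
cv2.imwrite("pics/topz.png",cv2.resize(z[115:215,236:346],None,fx=6,fy=6,interpolation=cv2.INTER_CUBIC)[:600])
E
```

```text
top plate 1581 [ 0.605 -0.063  0.195] [ 0.517 -0.156  0.19 ] [0.702 0.026 0.2  ]
top hub 518 [ 0.6   -0.07   0.229] [ 0.521 -0.142  0.222] [ 0.65  -0.022  0.238]
top post 27 [ 0.531 -0.136  0.272] [ 0.524 -0.144  0.25 ] [ 0.539 -0.13   0.28 ]
top table 18138 [ 0.462 -0.07  -0.   ] [ 0.2   -0.27  -0.015] [0.8  0.13 0.02]
scene plate 1194 [ 0.622 -0.047  0.194] [ 0.519 -0.151  0.19 ] [0.706 0.032 0.199]
scene hub 334 [ 0.608 -0.062  0.23 ] [ 0.53  -0.135  0.222] [ 0.644 -0.026  0.24 ]
scene post 40 [ 0.536 -0.131  0.265] [ 0.527 -0.139  0.251] [ 0.544 -0.125  0.276]
scene table 10668 [ 0.543 -0.026 -0.   ] [ 0.2   -0.27  -0.007] [0.8  0.13 0.02]
```

View pics/topz.png

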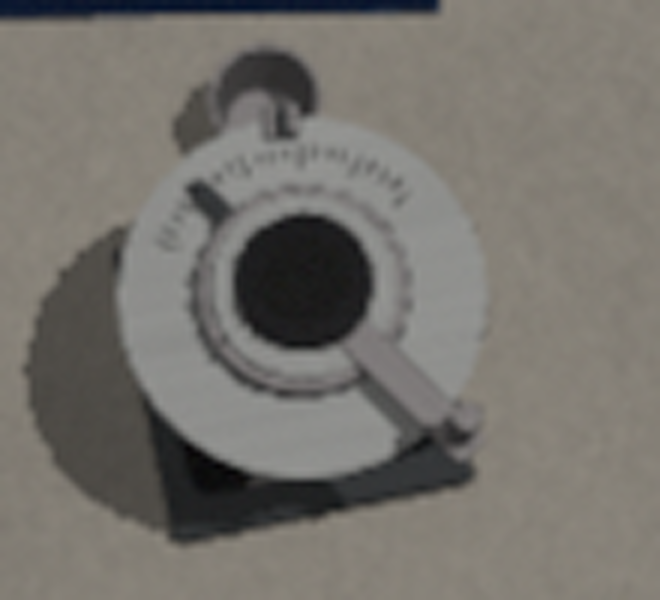

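The pointer sits at crop (207,195) and the mark fin at (277,120). The arm points lower right to the post at (462,420). By depth, the axis is about (0.607,-0.063) and the post (0.531,-0.137). That puts them 106 mm apart, which matches the 105 mm given.

```bash
python3 - <<'E'
from h import *
s=monitor.sense();c=optics.get_calibration("wrist");print(c)
R=np.array(s["orientation"]);print(R.T@(c["origin"]-s["eef_pos"]),R.T@c["attitude"])
E
```

```text
{'vfov': 67.18835671305854, 'cx': 255.34552818593303, 'cy': 187.60761447520866, 'origin': array([0.30316207, 0.55203317, 0.37325265]), 'attitude': array([[-3.60578173e-01,  8.81978065e-01,  3.03476644e-01],
       [-9.32728877e-01, -3.41123437e-01, -1.16840244e-01],
       [ 4.72463052e-04, -3.25191471e-01,  9.45648076e-01]])}
[ 0.08380064  0.00053525 -0.1662237 ] [[ 7.41258011e-05  9.45612631e-01  3.25294860e-01]
 [ 9.99998846e-01 -5.63640222e-04  1.41059590e-03]
 [ 1.51722657e-03  3.25294381e-01 -9.45611582e-01]]
```

>>> {"api": "apply_moves", "payload": {
  "deltas": [
    [0,0,60,0,0,0,1],
    [20,-40,120,0,0,0,1],
    [60,-100,180,0,0,-5,1],
    [100,-160,180,0,0,-10,1],
    [140,-220,180,0,0,-15,1],
    [180,-280,180,0,0,-20,1],
    [210,-340,180,0,0,-25,1],
    [240,-400,180,0,0,-25,1],
    [260,-450,180,0,0,-25,1],
    [260,-490,180,0,0,-25,1]
  ]
}}

```text
time: 1.35
eef_pos: [0.4751, 0.1287, 0.3871]
orientation: [[0.693, -0.721, -0.001], [-0.721, -0.693, -0.0], [-0.0, 0.001, -1.0]]
contact_force: [0.6, 0.4, -0.1]
opening: -0.0002
grip_force: 0.0
```

>>> {"api": "apply_moves", "payload": {
  "deltas": [
    [20,-60,0,0,0,0,1],
    [40,-120,0,0,0,0,1],
    [55,-180,0,0,0,0,1],
    [65,-230,-20,0,0,0,1],
    [74,-258,-50,0,0,0,1],
    [74,-258,-57,0,0,0,1],
    [74,-258,-57,0,0,0,1],
    [74,-258,-57,0,0,0,1],
    [74,-258,-57,0,0,0,1],
    [74,-258,-57,0,0,0,1]
  ]
}}

```text
time: 2.6
eef_pos: [0.5488, -0.1269, 0.3316]
orientation: [[0.694, -0.72, 0.001], [-0.72, -0.694, 0.0], [0.001, -0.001, -1.0]]
contact_force: [0.2, 0.5, -0.2]
opening: 0.0001
grip_force: 0.0
```

```bash
python3 - <<'E'
from h import *
s=monitor.sense();c=optics.get_calibration("wrist");im,d=optics.get_image("wrist")
print(s["eef_pos"],s["contact_force"]);np.savez("w1.npz",im=im,d=d,**c)
cv2.imwrite("pics/w1.png",cv2.resize(im,None,fx=1.5,fy=1.5))
E
```

```text
[ 0.54882238 -0.12689778  0.33161909] [ 0.2112837   0.49608167 -0.23190371]
```

View pics/w1.png

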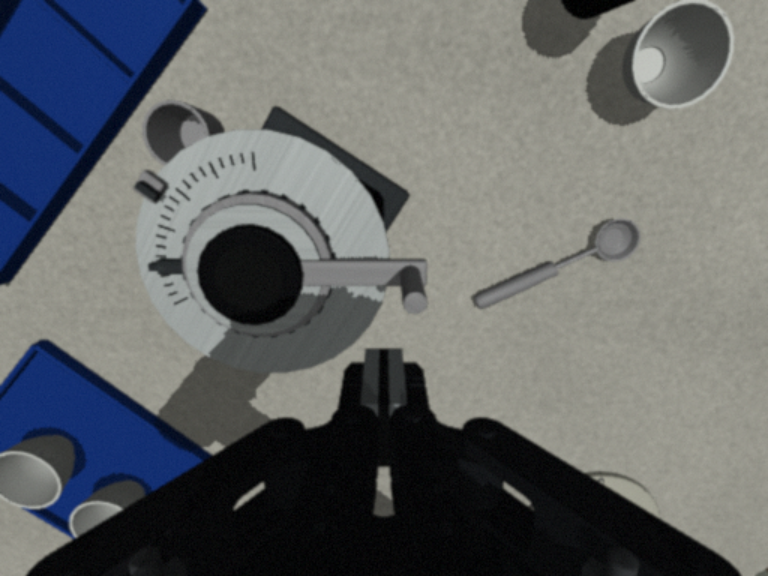

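The wrist view shows the pointer tip at about (100,177) and the clip at about (104,126), both in native pixels. The post top is at about (276,202). The commanded pose resumes from what was actually reached. Next, precise measurement.

```bash
python3 - <<'E'
from h import *
from scipy.optimize import least_squares
z=np.load("w1.npz");c={k:z[k] for k in("vfov","cx","cy","origin","attitude")}
P=cloud(c,z["d"]);m=(z["d"]>0)
reg=m&(np.hypot(P[...,0]-.607,P[...,1]+.063)<.13)
def edge(lo,hi,r,name):
    mask=(reg&(P[...,2]>lo)&(P[...,2]<hi))
    q=P[mask]
    # circle of known radius: outermost points per angle
    ctr=np.array([.607,-.063])
    for _ in range(5):
        dlt=q[:,:2]-ctr;a=np.degrees(np.arctan2(dlt[:,1],dlt[:,0])).astype(int)//4;rr=np.hypot(*dlt.T)
        idx=np.array([np.where(a==k)[0][np.argmax(rr[a==k])] for k in np.unique(a)])
        e=q[idx,:2];f=lambda p:np.hypot(e[:,0]-p[0],e[:,1]-p[1])-p[2]
        s=least_squares(f,[*ctr,r],loss="soft_l1",f_scale=.001);ctr=s.x[:2]
    print(name,s.x.round(4),np.median(q[:,2]).round(4),len(q))
edge(.19,.199,.092,"plate");edge(.226,.236,.046,"hub")
q=P[reg&(P[...,2]>.268)&(P[...,2]<.282)];print("post",q.mean(0),len(q))
print("post px",at(c,276,202,.275),"pointer",at(c,100,177.3,.206),"mark",at(c,110,131,.206))
q=P[reg&(P[...,2]>.2015)&(P[...,2]<.225)&(np.hypot(P[...,0]-.607,P[...,1]+.063)>.06)];
for u,v in((104,124),(100,124),(108,128),(104,177),(112,178)):print(u,v,P[v,u].round(4))
im=z["im"][105:195,85:165]
cv2.imwrite("pics/w1z.png",cv2.resize(im,None,fx=6,fy=6,interpolation=cv2.INTER_CUBIC))
E
```

```text
plate [ 0.6081 -0.0628  0.0914] 0.1955 12648
hub [ 0.608  -0.0631  0.0335] 0.2316 3657
post [ 0.53357696 -0.13620294  0.274542  ] 235
post px [ 0.53265451 -0.13505334  0.275     ] pointer [ 0.66346906 -0.00942305  0.206     ] mark [ 0.68376327 -0.05715596  0.206     ]
104 124 [ 0.6926 -0.0579  0.2041]
100 124 [ 0.6945 -0.0565  0.2072]
108 128 [ 0.6887 -0.0553  0.1994]
104 177 [ 0.6604 -0.0134  0.2073]
112 178 [ 0.6538 -0.0179  0.2065]
```

View pics/w1z.png

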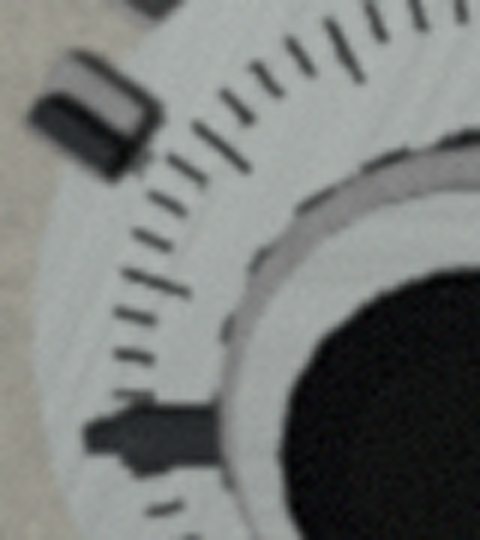

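```bash
python3 - <<'E'
from h import *
z=np.load("w1.npz");c={k:z[k] for k in("vfov","cx","cy","origin","attitude")}
P=cloud(c,z["d"]);A=np.array([.608,-.063]);g=z["im"].mean(-1)
th=np.degrees(np.arctan2(P[...,1]-A[1],P[...,0]-A[0]));r=np.hypot(P[...,0]-A[0],P[...,1]-A[1])*1e3
print("z mm|gray|theta|r")
for v in range(111,138,2):
    print(v," ".join(f"{P[v,u,2]*1e3:4.0f}/{g[v,u]:3.0f}/{th[v,u]:4.1f}/{r[v,u]:3.0f}" for u in range(88,116,2)))
print("pointer tip");
for v in range(172,186,1):
    print(v," ".join(f"{P[v,u,2]*1e3:4.0f}/{g[v,u]:3.0f}/{th[v,u]:4.1f}/{r[v,u]:3.0f}" for u in range(96,116,3)))
E
```

```text
z mm|gray|theta|r
111    1/150/28.5/200   -0/153/28.4/197   -0/151/28.1/194   -0/149/27.8/191    1/149/27.5/187   -1/150/27.3/185   -0/153/26.9/181    1/151/26.6/178    1/148/26.2/174   -1/150/26.0/172    1/153/25.5/168  195/164/-3.7/ 91  195/167/-4.7/ 89  196/171/-6.0/ 88
113   -0/150/29.6/200   -1/154/29.4/197    3/150/28.9/192    0/139/28.8/190    1/118/28.5/187  199/ 99/ 1.5/ 97    2/124/27.9/180    1/141/27.6/177    1/151/27.3/174   -0/158/27.1/171  195/164/-2.0/ 91  197/166/-3.2/ 89  195/167/-3.8/ 88  196/169/-5.1/ 86
115    0/146/30.5/200    1/152/30.2/196    3/142/29.9/192  205/131/ 2.5/ 96  204/121/ 1.9/ 95  203/ 91/ 1.4/ 94  200/ 57/ 1.4/ 94  198/ 89/ 1.0/ 93    2/142/28.3/173  195/164/ 0.0/ 91  195/163/-0.8/ 90  196/166/-2.1/ 88  195/170/-2.7/ 87  197/171/-4.2/ 85
117    0/144/31.5/200    0/148/31.2/196    0/140/31.0/193  206/131/ 3.3/ 95  205/133/ 2.7/ 94  204/128/ 2.1/ 93  203/106/ 1.5/ 92  204/ 68/ 0.6/ 90  198/ 81/ 1.1/ 90  195/138/ 1.3/ 90  195/167/ 0.2/ 88  195/168/-0.6/ 87  194/172/-1.5/ 86  194/166/-2.4/ 84
119    0/142/32.4/199    1/143/32.1/196  204/128/ 5.6/ 97 
[... 3634 characters left out ...]
8/ 48/46.0/ 68  209/ 45/45.9/ 64  208/ 44/46.2/ 62
181  195/163/48.9/ 89  195/149/49.0/ 85  195/148/49.3/ 82  208/ 82/46.7/ 71  209/ 44/46.7/ 68  210/ 43/46.6/ 64  209/ 46/46.8/ 61
182  195/160/49.6/ 89  197/163/49.6/ 85  196/163/50.0/ 82  208/109/47.6/ 72  209/ 42/47.6/ 68  208/ 37/47.9/ 65  209/ 73/48.0/ 62
183  196/154/50.2/ 89  195/164/50.6/ 86  196/161/50.7/ 82  196/149/51.0/ 79  195/ 52/51.4/ 76  196/ 58/51.6/ 72  196/138/52.0/ 69
184  197/158/50.8/ 89  195/165/51.3/ 86  196/159/51.4/ 82  196/160/51.8/ 79  196/ 90/52.2/ 76  196/124/52.6/ 73  195/166/53.1/ 70
185  196/153/51.6/ 90  195/163/52.1/ 87  195/159/52.4/ 83  195/158/52.8/ 80  196/145/53.0/ 76  195/152/53.5/ 74  195/165/54.1/ 71
```

The mark is at 5.7°: clip 0.3–10.9°, fin about 4.5–7°. The pointer is at 43.8°, which is 51 mm fine. The post is at -135.5°, r = 105 mm, and the axis is (0.608,-0.063). Next I'll lower the shut fingers on the ccw side of the post.

>>> {"api": "apply_moves", "payload": {
  "deltas": [
    [4,-20,0,0,0,0,1],
    [7,-33,0,0,0,0,1],
    [7,-33,-30,0,0,0,1],
    [7,-33,-60,0,0,0,1],
    [7,-33,-85,0,0,0,1],
    [7,-33,-92,0,0,0,1],
    [7,-33,-92,0,0,0,1],
    [7,-33,-92,0,0,0,1],
    [7,-33,-92,0,0,0,1],
    [7,-33,-92,0,0,0,1]
  ]
}}

```text
time: 3.9
eef_pos: [0.5559, -0.1604, 0.2395]
orientation: [[0.693, -0.721, 0.001], [-0.721, -0.693, -0.0], [0.001, -0.001, -1.0]]
contact_force: [-0.0, 0.5, 0.7]
opening: -0.0002
grip_force: 0.0
```

```bash
cat >> h.py <<'E'
A=np.array([.608,-.063])
def tcp(phi,off):  # post angle deg, tangential (ccw) offset mm from the post centre
    p=np.radians(phi);return A*1e3+105*np.array([np.cos(p),np.sin(p)])+off*np.array([-np.sin(p),np.cos(p)])
def rows(phis,offs,base,z=0):
    """rows from the commanded xy base (mm); turns counted from tool yaw now"""
    s=monitor.sense();R=np.array(s["orientation"]);yaw=np.degrees(np.arctan2(R[1,0],R[0,0]))
    for p,o in zip(phis,offs):
        d=tcp(p,o)-base;w=(p+90-yaw+180)%360-180
        print([round(d[0],1),round(d[1],1),z,0,0,round(w,1),1],end=", ")
    print()
def state(side=1):
    s=monitor.sense();e=np.array(s["eef_pos"]);d=e[:2]-A;F=np.array(s["contact_force"])
    r=np.hypot(*d);off=np.sqrt(max(r*r-.105**2,0));phi=np.degrees(np.arctan2(d[1],d[0]))-side*np.degrees(np.arctan2(.018,.105))
    R=np.array(s["orientation"]);t=R[:2,0]
    print("t %.2f"%s["time"],"eef",(e*1e3).round(1),"r*%.1f"%(r*1e3),"phi(if touching) %.1f"%phi,"yaw %.1f"%np.degrees(np.arctan2(R[1,0],R[0,0])),"F",F.round(1),"F.toolx %.1f"%(F[:2]@t))
    return e*1e3
E
python3 - <<'E'
from h import *
e=state()
rows(np.linspace(-135.5,-139,10),[27,25,23,21,19,18,18,18,18,18],e[:2])
E
```

```text
t 3.90 eef [ 555.9 -160.4  239.5] r*110.5 phi(if touching) -127.9 yaw -46.1 F [-0.   0.5  0.7] F.toolx -0.4
[np.float64(-3.9), np.float64(4.6), 0, 0, 0, np.float64(0.6), 1], [np.float64(-5.9), np.float64(6.4), 0, 0, 0, np.float64(0.2), 1], [np.float64(-7.9), np.float64(8.2), 0, 0, 0, np.float64(-0.2), 1], [np.float64(-9.9), np.float64(10.1), 0, 0, 0, np.float64(-0.5), 1], [np.float64(-11.8), np.float64(12.0), 0, 0, 0, np.float64(-0.9), 1], [np.float64(-13.1), np.float64(13.2), 0, 0, 0, np.float64(-1.3), 1], [np.float64(-13.6), np.float64(13.6), 0, 0, 0, np.float64(-1.7), 1], [np.float64(-14.2), np.float64(14.1), 0, 0, 0, np.float64(-2.1), 1], [np.float64(-14.8), np.float64(14.5), 0, 0, 0, np.float64(-2.5), 1], [np.float64(-15.3), np.float64(15.0), 0, 0, 0, np.float64(-2.9), 1],
```

```bash
sed -i 's/round(d\[0\],1),round(d\[1\],1),z,0,0,round(w,1),1\]/float(round(d[0],1)),float(round(d[1],1)),z,0,0,float(round(w,1)),1]/' h.py; python3 - <<'E'
from h import *
e=state()
rows([-135.5,-136,-137,-139,-141,-143,-145,-147,-149,-150],[27,23,19]+[18]*7,e[:2])
E
```

```text
t 3.90 eef [ 555.9 -160.4  239.5] r*110.5 phi(if touching) -127.9 yaw -46.1 F [-0.   0.5  0.7] F.toolx -0.4
[-3.9, 4.6, 0, 0, 0, 0.6, 1], [-7.4, 7.9, 0, 0, 0, 0.1, 1], [-11.7, 11.9, 0, 0, 0, -0.9, 1], [-15.3, 15.0, 0, 0, 0, -2.9, 1], [-18.2, 17.4, 0, 0, 0, -4.9, 1], [-20.9, 19.9, 0, 0, 0, -6.9, 1], [-23.6, 22.5, 0, 0, 0, -8.9, 1], [-26.1, 25.2, 0, 0, 0, -10.9, 1], [-28.6, 27.9, 0, 0, 0, -12.9, 1], [-29.8, 29.3, 0, 0, 0, -13.9, 1],
```

>>> {"api": "apply_moves", "payload": {
  "deltas": [
    [-3.9,4.6,0,0,0,0.6,1],
    [-7.4,7.9,0,0,0,0.1,1],
    [-11.7,11.9,0,0,0,-0.9,1],
    [-15.3,15.0,0,0,0,-2.9,1],
    [-18.2,17.4,0,0,0,-4.9,1],
    [-20.9,19.9,0,0,0,-6.9,1],
    [-23.6,22.5,0,0,0,-8.9,1],
    [-26.1,25.2,0,0,0,-10.9,1],
    [-28.6,27.9,0,0,0,-12.9,1],
    [-29.8,29.3,0,0,0,-13.9,1]
  ]
}}

```text
time: 5.15
eef_pos: [0.5263, -0.1319, 0.239]
orientation: [[0.499, -0.867, 0.002], [-0.867, -0.499, -0.002], [0.002, -0.001, -1.0]]
contact_force: [2.1, -5.3, -1.2]
opening: 0.0003
grip_force: 2.5
```

```bash
cat >> h.py <<'E'
def look(n):
    c=optics.get_calibration("wrist");im,d=optics.get_image("wrist");np.savez(n+".npz",im=im,d=d,**c)
    P=cloud(c,d);x=P[...,0]-A[0];y=P[...,1]-A[1];r=np.hypot(x,y)*1e3;th=np.degrees(np.arctan2(y,x));z=P[...,2]*1e3
    dark=im.mean(-1)<70
    m=dark&(z>204.5)&(z<211)&(r>57)&(r<78);t=th[m]
    if m.sum():
        print("pointer dark px",m.sum(),"ang min/max/mid",t.min().round(1),t.max().round(1),((np.percentile(t,2)+np.percentile(t,98))/2).round(2))
        tt=th[m&(r>72)];print("  tip",len(tt),tt.mean().round(2) if len(tt) else "")
    m=(z>210)&(z<216)&(r>79)&(r<98)&dark
    if m.sum():print("fin n",m.sum(),th[m].min().round(1),th[m].max().round(1),"mean %.2f"%th[m].mean())
    m=(z>270)&(z<281)&(abs(r-105)<14)
    if m.sum():print("post",m.sum(),"phi %.2f r %.1f"%(np.degrees(np.arctan2(y[m].mean(),x[m].mean())),1e3*np.hypot(x[m].mean(),y[m].mean())))
E
python3 - <<'E'
from h import *
state();look("w2")
E
```

```text
t 5.15 eef [ 526.3 -131.9  239. ] r*106.9 phi(if touching) -149.6 yaw -60.1 F [ 2.1 -5.3 -1.2] F.toolx 5.7
pointer dark px 282 ang min/max/mid 30.2 40.1 34.89
  tip 38 34.99
fin n 64 3.6 7.7 mean 5.37
post 494 phi -134.87 r 107.8
```

Pointer is now at 34.9°, driven by the lever (coarse bearing offset ≈ -184.5°). Friction is about 5.7 N and stiffness about 7 N/mm. I'll sweep fast to just before the earliest possible stop.

```bash
python3 - <<'E'
from h import *
rows([-153,-157.5,-162,-166.5,-171,-175.5,-180,-184.5,-188,-188],[18]*10,tcp(-150,18))
E
```

```text
[-3.5, 4.4, 0, 0, 0, -2.9, 1], [-8.2, 11.3, 0, 0, 0, -7.4, 1], [-12.4, 18.5, 0, 0, 0, -11.9, 1], [-16.0, 26.1, 0, 0, 0, -16.4, 1], [-19.0, 33.9, 0, 0, 0, -20.9, 1], [-21.3, 41.9, 0, 0, 0, -25.4, 1], [-23.1, 50.1, 0, 0, 0, -29.9, 1], [-24.2, 58.4, 0, 0, 0, -34.4, 1], [-24.6, 64.9, 0, 0, 0, -37.9, 1], [-24.6, 64.9, 0, 0, 0, -37.9, 1],
```

>>> {"api": "apply_moves", "payload": {
  "deltas": [
    [-3.5,4.4,0,0,0,-2.9,1],
    [-8.2,11.3,0,0,0,-7.4,1],
    [-12.4,18.5,0,0,0,-11.9,1],
    [-16.0,26.1,0,0,0,-16.4,1],
    [-19.0,33.9,0,0,0,-20.9,1],
    [-21.3,41.9,0,0,0,-25.4,1],
    [-23.1,50.1,0,0,0,-29.9,1],
    [-24.2,58.4,0,0,0,-34.4,1],
    [-24.6,64.9,0,0,0,-37.9,1],
    [-24.6,64.9,0,0,0,-37.9,1]
  ]
}}

```text
time: 6.45
eef_pos: [0.5008, -0.0666, 0.239]
orientation: [[-0.137, -0.991, -0.001], [-0.991, 0.137, -0.001], [0.001, 0.001, -1.0]]
contact_force: [0.4, -3.7, -0.0]
opening: 0.0002
grip_force: 1.8
```

```bash
python3 - <<'E'
from h import *
print(tcp(-188,18));state();look("w3")
rows([-189.3+0*i for i in range(1)],[18],tcp(-188,18))
E
```

```text
[501.51673696 -66.21164964]
t 6.45 eef [500.8 -66.6 239. ] r*107.2 phi(if touching) -187.8 yaw -97.9 F [ 0.4 -3.7 -0. ] F.toolx 3.7
pointer dark px 292 ang min/max/mid -7.7 5.4 -2.75
  tip 45 -2.41
fin n 121 4.0 177.7 mean 11.31
post 489 phi -172.90 r 107.9
[-0.0, 2.4, 0, 0, 0, -1.4, 1],
```

```bash
python3 - <<'E'
from h import *
rows([-190,-191,-192],[18]*3,tcp(-188,18))
for a in range(-192,-240,-3):
    print(a,end=" ");p=tcp(a-1.4,18)-tcp(a,18);print(p.round(1))
E
```

```text
[-0.0, 3.7, 0, 0, 0, -2.1, 1], [-0.0, 5.6, 0, 0, 0, -3.1, 1], [0.0, 7.4, 0, 0, 0, -4.1, 1], 
-192 [0.1 2.6]
-195 [0.3 2.6]
-198 [0.4 2.6]
-201 [0.5 2.5]
-204 [0.7 2.5]
-207 [0.8 2.5]
-210 [0.9 2.4]
-213 [1.1 2.4]
-216 [1.2 2.3]
-219 [1.3 2.3]
-222 [1.4 2.2]
-225 [1.5 2.1]
-228 [1.6 2. ]
-231 [1.7 1.9]
-234 [1.8 1.8]
-237 [1.9 1.7]
```

>>> {"api": "apply_moves", "payload": {
  "deltas": [
    [0,1.0,0,0,0,-0.6,1],
    [0,2.0,0,0,0,-1.1,1],
    [0,3.0,0,0,0,-1.7,1],
    [0.1,4.0,0,0,0,-2.2,1],
    [0.2,5.0,0,0,0,-2.8,1],
    [0.3,6.0,0,0,0,-3.3,1],
    [0.4,6.9,0,0,0,-3.8,1],
    [0.5,7.4,0,0,0,-4.1,1],
    [0.5,7.4,0,0,0,-4.1,1],
    [0.5,7.4,0,0,0,-4.1,1]
  ]
}}

```text
time: 7.75
eef_pos: [0.5008, -0.0591, 0.2388]
orientation: [[-0.209, -0.978, -0.002], [-0.978, 0.209, -0.0], [0.001, 0.002, -1.0]]
contact_force: [-3.1, -4.1, 0.8]
opening: -0.0
grip_force: 2.4
```

>>> {"api": "apply_moves", "payload": {
  "deltas": [
    [0,-0.3,0,0,0,0,1],
    [0,-0.3,0,0,0,0,1],
    [0,-0.3,0,0,0,0,1],
    [0,-0.3,0,0,0,0,1],
    [0,-0.3,0,0,0,0,1],
    [0,-0.3,0,0,0,0,1],
    [0,-0.3,0,0,0,0,1],
    [0,-0.3,0,0,0,0,1],
    [0,-0.3,0,0,0,0,1],
    [0,-0.3,0,0,0,0,1]
  ]
}}

```text
time: 9.0
eef_pos: [0.5013, -0.0592, 0.2387]
orientation: [[-0.208, -0.978, -0.001], [-0.978, 0.208, -0.0], [0.0, 0.001, -1.0]]
contact_force: [-3.5, -2.3, 0.2]
opening: -0.0001
grip_force: 2.1
```

```bash
python3 - <<'E'
from h import *
state()
E
```

```text
t 9.00 eef [501.3 -59.2 238.7] r*106.8 phi(if touching) 168.2 yaw -102.0 F [-3.5 -2.3  0.2] F.toolx 3.0
```

>>> {"api": "apply_moves", "payload": {
  "deltas": [
    [-0.1,0.6,0,0,0,-0.4,1],
    [-0.2,1.2,0,0,0,-0.8,1],
    [-0.3,1.8,0,0,0,-1.2,1],
    [-0.3,2.4,0,0,0,-1.5,1],
    [-0.3,2.9,0,0,0,-1.5,1],
    [-0.3,2.9,0,0,0,-1.5,1],
    [-0.3,2.9,0,0,0,-1.5,1],
    [-0.3,2.9,0,0,0,-1.5,1],
    [-0.3,2.9,0,0,0,-1.5,1],
    [-0.3,2.9,0,0,0,-1.5,1]
  ]
}}

```text
time: 10.25
eef_pos: [0.5014, -0.0564, 0.2387]
orientation: [[-0.234, -0.972, -0.0], [-0.972, 0.234, -0.0], [0.0, 0.0, -1.0]]
contact_force: [-2.7, -3.3, -0.1]
opening: -0.0
grip_force: 2.4
```

>>> {"api": "apply_moves", "payload": {
  "deltas": [
    [0.1,0.8,0,0,0,-0.4,1],
    [0.1,1.6,0,0,0,-0.8,1],
    [0.2,2.2,0,0,0,-1.2,1],
    [0.2,2.6,0,0,0,-1.4,1],
    [0.2,2.6,0,0,0,-1.4,1],
    [0.2,2.6,0,0,0,-1.4,1],
    [0.2,2.6,0,0,0,-1.4,1],
    [0.2,2.6,0,0,0,-1.4,1],
    [0.2,2.6,0,0,0,-1.4,1],
    [0.2,2.6,0,0,0,-1.4,1]
  ]
}}

```text
time: 11.5
eef_pos: [0.5016, -0.0538, 0.2387]
orientation: [[-0.258, -0.966, -0.0], [-0.966, 0.258, -0.0], [0.0, 0.0, -1.0]]
contact_force: [-4.0, -4.9, 1.6]
opening: 0.0002
grip_force: 2.4
```

```bash
python3 - <<'E'
from h import *
state();print(tcp(-194.9,18))
E
```

```text
t 11.50 eef [501.6 -53.8 238.7] r*106.8 phi(if touching) 165.3 yaw -104.9 F [-4.  -4.9  1.6] F.toolx 5.8
[501.90212139 -53.39582615]
```

>>> {"api": "apply_moves", "payload": {
  "deltas": [
    [0.0,0.8,0,0,0,-0.4,1],
    [0.1,1.6,0,0,0,-0.8,1],
    [0.1,2.2,0,0,0,-1.2,1],
    [0.2,2.7,0,0,0,-1.5,1],
    [0.2,2.7,0,0,0,-1.5,1],
    [0.2,2.7,0,0,0,-1.5,1],
    [0.2,2.7,0,0,0,-1.5,1],
    [0.2,2.7,0,0,0,-1.5,1],
    [0.2,2.7,0,0,0,-1.5,1],
    [0.2,2.7,0,0,0,-1.5,1]
  ]
}}

```text
time: 12.75
eef_pos: [0.5018, -0.0511, 0.2387]
orientation: [[-0.283, -0.959, -0.0], [-0.959, 0.283, -0.0], [0.0, 0.0, -1.0]]
contact_force: [-2.5, -4.1, 0.6]
opening: -0.0002
grip_force: 2.4
```

>>> {"api": "apply_moves", "payload": {
  "deltas": [
    [0.1,0.8,0,0,0,-0.4,1],
    [0.1,1.6,0,0,0,-0.8,1],
    [0.2,2.2,0,0,0,-1.2,1],
    [0.3,2.7,0,0,0,-1.5,1],
    [0.3,2.7,0,0,0,-1.5,1],
    [0.3,2.7,0,0,0,-1.5,1],
    [0.3,2.7,0,0,0,-1.5,1],
    [0.3,2.7,0,0,0,-1.5,1],
    [0.3,2.7,0,0,0,-1.5,1],
    [0.3,2.7,0,0,0,-1.5,1]
  ]
}}

```text
time: 14.0
eef_pos: [0.5021, -0.0482, 0.2387]
orientation: [[-0.308, -0.951, -0.0], [-0.951, 0.308, 0.0], [0.0, 0.0, -1.0]]
contact_force: [-2.1, -4.2, 0.0]
opening: -0.0001
grip_force: 2.4
```

>>> {"api": "apply_moves", "payload": {
  "deltas": [
    [0.1,0.8,0,0,0,-0.4,1],
    [0.2,1.6,0,0,0,-0.8,1],
    [0.3,2.2,0,0,0,-1.2,1],
    [0.4,2.7,0,0,0,-1.5,1],
    [0.4,2.7,0,0,0,-1.5,1],
    [0.4,2.7,0,0,0,-1.5,1],
    [0.4,2.7,0,0,0,-1.5,1],
    [0.4,2.7,0,0,0,-1.5,1],
    [0.4,2.7,0,0,0,-1.5,1],
    [0.4,2.7,0,0,0,-1.5,1]
  ]
}}

```text
time: 15.25
eef_pos: [0.5025, -0.0455, 0.2388]
orientation: [[-0.333, -0.943, -0.0], [-0.943, 0.333, 0.0], [-0.0, 0.0, -1.0]]
contact_force: [-2.8, -3.7, -1.3]
opening: -0.0001
grip_force: 2.1
```

>>> {"api": "apply_moves", "payload": {
  "deltas": [
    [0.1,0.8,0,0,0,-0.4,1],
    [0.2,1.6,0,0,0,-0.8,1],
    [0.3,2.2,0,0,0,-1.2,1],
    [0.4,2.7,0,0,0,-1.5,1],
    [0.4,2.7,0,0,0,-1.5,1],
    [0.4,2.7,0,0,0,-1.5,1],
    [0.4,2.7,0,0,0,-1.5,1],
    [0.4,2.7,0,0,0,-1.5,1],
    [0.4,2.7,0,0,0,-1.5,1],
    [0.4,2.7,0,0,0,-1.5,1]
  ]
}}

```text
time: 16.5
eef_pos: [0.503, -0.0428, 0.2388]
orientation: [[-0.357, -0.934, 0.0], [-0.934, 0.357, 0.0], [-0.0, 0.0, -1.0]]
contact_force: [-1.3, -3.4, -2.7]
opening: -0.0002
grip_force: 2.1
```

>>> {"api": "apply_moves", "payload": {
  "deltas": [
    [0.2,0.8,0,0,0,-0.4,1],
    [0.4,1.6,0,0,0,-0.8,1],
    [0.5,2.2,0,0,0,-1.2,1],
    [0.7,2.8,0,0,0,-1.5,1],
    [0.7,2.8,0,0,0,-1.5,1],
    [0.7,2.8,0,0,0,-1.5,1],
    [0.7,2.8,0,0,0,-1.5,1],
    [0.7,2.8,0,0,0,-1.5,1],
    [0.7,2.8,0,0,0,-1.5,1],
    [0.7,2.8,0,0,0,-1.5,1]
  ]
}}

```text
time: 17.75
eef_pos: [0.5036, -0.04, 0.2388]
orientation: [[-0.382, -0.924, -0.0], [-0.924, 0.382, 0.0], [-0.0, 0.0, -1.0]]
contact_force: [-2.6, -4.2, -2.6]
opening: -0.0003
grip_force: 2.2
```

```bash
python3 - <<'E'
from plant import monitor
import numpy as np
s=monitor.sense();print(np.array(s["eef_pos"])*1e3,s["contact_force"]);print(repr(s["joint_pos"]))
E
```

```text
[503.5806686  -40.00474285 238.81698015] [-2.56603337 -4.24094975 -2.63972168]
array([ 2.42475709e-01,  1.57307913e-01, -2.28385476e-01, -1.76396774e-04,
       -1.18527883e+00, -6.33897079e-01])
```

>>> {"api": "apply_moves", "payload": {
  "deltas": [
    [-0.4,-0.9,0,0,0,0,1],
    [-0.4,-0.9,0,0,0,0,1],
    [-0.4,-0.9,0,0,0,0,1],
    [-0.4,-0.9,0,0,0,0,1],
    [-0.4,-0.9,0,0,0,0,1],
    [-0.4,-0.9,0,0,0,0,1],
    [-0.4,-0.9,0,0,0,0,1],
    [-0.4,-0.9,0,0,0,0,1],
    [-0.4,-0.9,0,0,0,0,1],
    [-0.4,-0.9,0,0,0,0,1]
  ]
}}

```text
time: 19.0
eef_pos: [0.5033, -0.041, 0.2388]
orientation: [[-0.382, -0.924, 0.0], [-0.924, 0.382, -0.0], [0.0, -0.0, -1.0]]
contact_force: [-0.3, 0.0, 0.3]
opening: -0.0002
grip_force: 0.0
```

```bash
python3 - <<'E'
from plant import monitor
import numpy as np
s=monitor.sense();print(np.array(s["eef_pos"])*1e3,s["contact_force"]);print(repr(s["joint_pos"]))
E
```

```text
[503.26872623 -40.97749635 238.84205754] [-0.31333548  0.01185778  0.27862101]
array([ 2.40771714e-01,  1.56750321e-01, -2.29072997e-01,  3.29479082e-06,
       -1.18496964e+00, -6.32288981e-01])
```

>>> {"api": "apply_moves", "payload": {
  "deltas": [
    [0.27,0.63,0,0,0,0,1],
    [0.27,0.63,0,0,0,0,1],
    [0.27,0.63,0,0,0,0,1],
    [0.27,0.63,0,0,0,0,1],
    [0.27,0.63,0,0,0,0,1],
    [0.27,0.63,0,0,0,0,1],
    [0.27,0.63,0,0,0,0,1],
    [0.27,0.63,0,0,0,0,1],
    [0.27,0.63,0,0,0,0,1],
    [0.27,0.63,0,0,0,0,1]
  ]
}}

```text
time: 20.25
eef_pos: [0.5035, -0.0403, 0.2388]
orientation: [[-0.382, -0.924, -0.0], [-0.924, 0.382, -0.0], [0.0, 0.0, -1.0]]
contact_force: [-0.4, 1.0, 1.2]
opening: -0.0002
grip_force: 0.0
```

```bash
python3 - <<'E'
from plant import monitor
import numpy as np
s=monitor.sense();print(np.array(s["eef_pos"])*1e3,s["contact_force"],s["grip_force"]);print(repr(s["joint_pos"]))
E
```

```text
[503.53018828 -40.32311115 238.84913527] [-0.41770749  1.00389768  1.23539121] 0.0
array([ 2.41976735e-01,  1.57135031e-01, -2.28588861e-01,  1.80771820e-05,
       -1.18511138e+00, -6.33414388e-01])
```

Key finding: with the tool's side face the contact is very stiff, at least 16 N/mm. That is too stiff for blind steps. I'll back off and turn the tool 90°, so the shut fingers push along their closing direction, and see whether they give there.

>>> {"api": "apply_moves", "payload": {
  "deltas": [
    [-2.0,-5.0,0,0,0,0,1],
    [-3.8,-9.3,0,0,0,10,1],
    [-3.8,-9.3,0,0,0,20,1],
    [-3.8,-9.3,0,0,0,30,1],
    [-3.8,-9.3,0,0,0,40,1],
    [-3.8,-9.3,0,0,0,50,1],
    [-3.8,-9.3,0,0,0,60,1],
    [-3.8,-9.3,0,0,0,70,1],
    [-3.8,-9.3,0,0,0,80,1],
    [-3.8,-9.3,0,0,0,90,1]
  ]
}}

```text
time: 21.5
eef_pos: [0.4996, -0.0499, 0.2389]
orientation: [[0.926, -0.376, -0.0], [-0.376, -0.926, -0.0], [-0.0, 0.0, -1.0]]
contact_force: [-1.0, -1.1, -0.3]
opening: -0.0001
grip_force: 0.0
```

```bash
cat >> h.py <<'E'
def yst():  # finger-back push: tool x inward, y = ccw tangent
    s=monitor.sense();e=np.array(s["eef_pos"])[:2]*1e3;R=np.array(s["orientation"]);F=np.array(s["contact_force"])
    t=R[:2,1];t=t/np.hypot(*t);d=e-A*1e3
    print("t %.2f"%s["time"],"eef",e.round(2),"yaw %.1f"%np.degrees(np.arctan2(R[1,0],R[0,0])),"tang pos off-arm: rad %.1f tan %.2f"%(d@-R[:2,0],d@t),"F.t %.2f"%(F[:2]@t),"Frad %.1f"%(F[:2]@-R[:2,0]),"Fz %.1f"%F[2],"open %.4f"%s["opening"])
E
python3 - <<'E'
from h import *
yst()
im,d=optics.get_image("wrist");cv2.imwrite("pics/w4.png",im)
E
```

```text
t 21.50 eef [499.57 -49.94] yaw -22.1 tang pos off-arm: rad 105.4 tan 28.71 F.t 1.35 Frad 0.5 Fz -0.3 open -0.0001
```

View pics/w4.png

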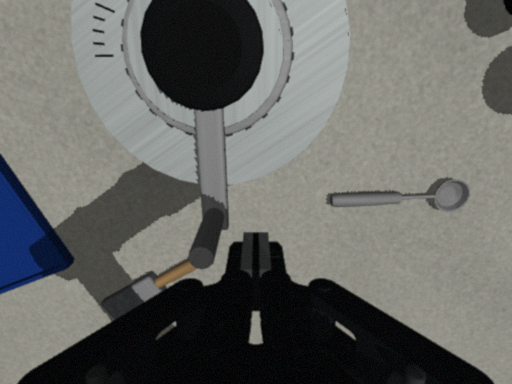

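Wrist view: the post is at (207,235) and the fingertips at (256,240), with clear space between. Approaching gently.

>>> {"api": "apply_moves", "payload": {
  "deltas": [
    [0.4,0.9,0,0,0,0,1],
    [0.8,1.9,0,0,0,0,1],
    [1.1,2.8,0,0,0,0,1],
    [1.5,3.7,0,0,0,0,1],
    [1.9,4.6,0,0,0,0,1],
    [2.3,5.6,0,0,0,0,1],
    [2.3,5.6,0,0,0,0,1],
    [2.3,5.6,0,0,0,0,1],
    [2.3,5.6,0,0,0,0,1],
    [2.3,5.6,0,0,0,0,1]
  ]
}}

```text
time: 22.8
eef_pos: [0.502, -0.0441, 0.2388]
orientation: [[0.924, -0.382, -0.0], [-0.382, -0.924, -0.0], [-0.0, 0.0, -1.0]]
contact_force: [-0.2, 0.8, -0.5]
opening: 0.0003
grip_force: 0.0
```

```bash
python3 - <<'E'
from h import *
yst()
E
```

```text
t 22.80 eef [502.02 -44.07] yaw -22.4 tang pos off-arm: rad 105.2 tan 22.95 F.t -0.64 Frad 0.5 Fz -0.5 open 0.0003
```

>>> {"api": "apply_moves", "payload": {
  "deltas": [
    [0.1,0.3,0,0,0,0,1],
    [0.2,0.6,0,0,0,0,1],
    [0.3,0.8,0,0,0,0,1],
    [0.4,1.1,0,0,0,0,1],
    [0.6,1.4,0,0,0,0,1],
    [0.7,1.7,0,0,0,0,1],
    [0.8,2.0,0,0,0,0,1],
    [0.9,2.3,0,0,0,0,1],
    [1.1,2.6,0,0,0,0,1],
    [1.2,2.8,0,0,0,0,1]
  ]
}}

```text
time: 24.05
eef_pos: [0.5028, -0.0419, 0.2388]
orientation: [[0.924, -0.382, -0.001], [-0.382, -0.924, -0.001], [-0.001, 0.001, -1.0]]
contact_force: [-1.5, -5.0, 0.8]
opening: -0.0001
grip_force: 2.4
```

```bash
python3 - <<'E'
from h import *
yst()
E
```

```text
t 24.05 eef [502.8  -41.86] yaw -22.4 tang pos off-arm: rad 105.3 tan 20.63 F.t 5.23 Frad -0.5 Fz 0.8 open -0.0001
```

The lag without dwell shows a short-term stiffness of about 7 N/mm, which stiffens when held. So each call will dwell first and step 2.7 mm only in its last rows, reading the force right after.

```bash
python3 - <<'E'
from h import *
print(tcp(-202.4,20))
p=-202.4
for i in range(26):
    d=tcp(p-1.45,20)-tcp(p,20);print(i,round(p-1.45,2),d.round(1),end=" | ");p-=1.45
E
```

```text
[503.30125894 -41.47853116]
0 -203.85 [0.6 2.6] | 1 -205.3 [0.6 2.6] | 2 -206.75 [0.7 2.6] | 3 -208.2 [0.8 2.6] | 4 -209.65 [0.8 2.6] | 5 -211.1 [0.9 2.5] | 6 -212.55 [1.  2.5] | 7 -214.0 [1.  2.5] | 8 -215.45 [1.1 2.5] | 9 -216.9 [1.2 2.4] | 10 -218.35 [1.2 2.4] | 11 -219.8 [1.3 2.4] | 12 -221.25 [1.3 2.3] | 13 -222.7 [1.4 2.3] | 14 -224.15 [1.5 2.3] | 15 -225.6 [1.5 2.2] | 16 -227.05 [1.6 2.2] | 17 -228.5 [1.6 2.2] | 18 -229.95 [1.7 2.1] | 19 -231.4 [1.7 2.1] | 20 -232.85 [1.8 2. ] | 21 -234.3 [1.8 2. ] | 22 -235.75 [1.9 1.9] | 23 -237.2 [1.9 1.9] | 24 -238.65 [2.  1.8] | 25 -240.1 [2.  1.8] |
```

>>> {"api": "apply_moves", "payload": {
  "deltas": [
    [0,0,0,0,0,0,1],
    [0,0,0,0,0,0,1],
    [0,0,0,0,0,0,1],
    [0,0,0,0,0,0,1],
    [0,0,0,0,0,0,1],
    [0,0,0,0,0,0,1],
    [0.1,0.7,0,0,0,-0.4,1],
    [0.2,1.3,0,0,0,-0.8,1],
    [0.4,1.9,0,0,0,-1.2,1],
    [0.5,2.5,0,0,0,-1.5,1]
  ]
}}

```text
time: 25.3
eef_pos: [0.5037, -0.0387, 0.2388]
orientation: [[0.914, -0.406, -0.0], [-0.406, -0.914, -0.0], [-0.0, 0.0, -1.0]]
contact_force: [-1.8, -4.0, -0.1]
opening: 0.0002
grip_force: 2.5
```

```bash
python3 - <<'E'
from h import *
yst()
E
```

```text
t 25.30 eef [503.67 -38.68] yaw -24.0 tang pos off-arm: rad 105.2 tan 20.13 F.t 4.40 Frad 0.0 Fz -0.1 open 0.0002
```

>>> {"api": "apply_moves", "payload": {
  "deltas": [
    [0,0,0,0,0,0,1],
    [0,0,0,0,0,0,1],
    [0,0,0,0,0,0,1],
    [0,0,0,0,0,0,1],
    [0,0,0,0,0,0,1],
    [0,0,0,0,0,0,1],
    [0.2,0.7,0,0,0,-0.4,1],
    [0.3,1.3,0,0,0,-0.7,1],
    [0.5,2.0,0,0,0,-1.1,1],
    [0.6,2.6,0,0,0,-1.4,1]
  ]
}}

```text
time: 26.55
eef_pos: [0.5043, -0.0361, 0.2388]
orientation: [[0.904, -0.428, -0.0], [-0.428, -0.904, -0.0], [-0.0, 0.0, -1.0]]
contact_force: [-2.6, -4.7, 0.3]
opening: -0.0
grip_force: 2.5
```

>>> {"api": "apply_moves", "payload": {
  "deltas": [
    [0,0,0,0,0,0,1],
    [0,0,0,0,0,0,1],
    [0,0,0,0,0,0,1],
    [0,0,0,0,0,0,1],
    [0,0,0,0,0,0,1],
    [0,0,0,0,0,0,1],
    [0.2,0.7,0,0,0,-0.4,1],
    [0.4,1.3,0,0,0,-0.8,1],
    [0.6,2.0,0,0,0,-1.2,1],
    [0.7,2.6,0,0,0,-1.5,1]
  ]
}}

```text
time: 27.8
eef_pos: [0.505, -0.0335, 0.2389]
orientation: [[0.892, -0.452, -0.0], [-0.452, -0.892, -0.0], [-0.0, 0.0, -1.0]]
contact_force: [-2.6, -4.0, 0.3]
opening: -0.0
grip_force: 2.5
```

>>> {"api": "apply_moves", "payload": {
  "deltas": [
    [0,0,0,0,0,0,1],
    [0,0,0,0,0,0,1],
    [0,0,0,0,0,0,1],
    [0,0,0,0,0,0,1],
    [0,0,0,0,0,0,1],
    [0,0,0,0,0,0,1],
    [0.2,0.7,0,0,0,-0.4,1],
    [0.4,1.3,0,0,0,-0.8,1],
    [0.6,2.0,0,0,0,-1.2,1],
    [0.8,2.6,0,0,0,-1.5,1]
  ]
}}

```text
time: 29.05
eef_pos: [0.5058, -0.0309, 0.2388]
orientation: [[0.88, -0.475, -0.0], [-0.475, -0.88, -0.0], [-0.0, 0.0, -1.0]]
contact_force: [-2.9, -3.5, -0.1]
opening: -0.0
grip_force: 2.5
```

>>> {"api": "apply_moves", "payload": {
  "deltas": [
    [0,0,0,0,0,0,1],
    [0,0,0,0,0,0,1],
    [0,0,0,0,0,0,1],
    [0,0,0,0,0,0,1],
    [0,0,0,0,0,0,1],
    [0,0,0,0,0,0,1],
    [0.2,0.7,0,0,0,-0.4,1],
    [0.4,1.3,0,0,0,-0.8,1],
    [0.6,2.0,0,0,0,-1.1,1],
    [0.8,2.6,0,0,0,-1.4,1]
  ]
}}

```text
time: 30.3
eef_pos: [0.5066, -0.0284, 0.2388]
orientation: [[0.868, -0.496, -0.0], [-0.496, -0.868, -0.0], [-0.0, 0.0, -1.0]]
contact_force: [-3.1, -3.4, 0.6]
opening: -0.0001
grip_force: 2.5
```

>>> {"api": "apply_moves", "payload": {
  "deltas": [
    [0,0,0,0,0,0,1],
    [0,0,0,0,0,0,1],
    [0,0,0,0,0,0,1],
    [0,0,0,0,0,0,1],
    [0,0,0,0,0,0,1],
    [0,0,0,0,0,0,1],
    [0.2,0.6,0,0,0,-0.4,1],
    [0.4,1.2,0,0,0,-0.8,1],
    [0.7,1.9,0,0,0,-1.1,1],
    [0.9,2.6,0,0,0,-1.5,1]
  ]
}}

```text
time: 31.55
eef_pos: [0.5075, -0.0257, 0.2388]
orientation: [[0.855, -0.519, -0.0], [-0.519, -0.855, -0.0], [-0.0, 0.0, -1.0]]
contact_force: [-4.3, -4.3, 0.7]
opening: 0.0
grip_force: 2.5
```

>>> {"api": "apply_moves", "payload": {
  "deltas": [
    [0,0,0,0,0,0,1],
    [0,0,0,0,0,0,1],
    [0,0,0,0,0,0,1],
    [0,0,0,0,0,0,1],
    [0,0,0,0,0,0,1],
    [0,0,0,0,0,0,1],
    [0.2,0.6,0,0,0,-0.4,1],
    [0.5,1.2,0,0,0,-0.8,1],
    [0.7,1.9,0,0,0,-1.2,1],
    [1.0,2.5,0,0,0,-1.5,1]
  ]
}}

```text
time: 32.8
eef_pos: [0.5084, -0.0232, 0.2388]
orientation: [[0.841, -0.541, -0.0], [-0.541, -0.841, -0.0], [-0.0, 0.0, -1.0]]
contact_force: [-3.4, -3.7, 0.1]
opening: 0.0001
grip_force: 2.5
```

>>> {"api": "apply_moves", "payload": {
  "deltas": [
    [0,0,0,0,0,0,1],
    [0,0,0,0,0,0,1],
    [0,0,0,0,0,0,1],
    [0,0,0,0,0,0,1],
    [0,0,0,0,0,0,1],
    [0,0,0,0,0,0,1],
    [0.2,0.6,0,0,0,-0.4,1],
    [0.5,1.2,0,0,0,-0.8,1],
    [0.8,1.9,0,0,0,-1.2,1],
    [1.1,2.5,0,0,0,-1.5,1]
  ]
}}

```text
time: 34.05
eef_pos: [0.5095, -0.0208, 0.2388]
orientation: [[0.827, -0.563, -0.0], [-0.563, -0.827, -0.0], [-0.0, 0.0, -1.0]]
contact_force: [-4.5, -3.8, 0.1]
opening: -0.0002
grip_force: 2.5
```

>>> {"api": "apply_moves", "payload": {
  "deltas": [
    [0,0,0,0,0,0,1],
    [0,0,0,0,0,0,1],
    [0,0,0,0,0,0,1],
    [0,0,0,0,0,0,1],
    [0,0,0,0,0,0,1],
    [0,0,0,0,0,0,1],
    [0.3,0.6,0,0,0,-0.4,1],
    [0.6,1.2,0,0,0,-0.8,1],
    [0.9,1.9,0,0,0,-1.2,1],
    [1.1,2.5,0,0,0,-1.5,1]
  ]
}}

```text
time: 35.3
eef_pos: [0.5106, -0.0182, 0.2388]
orientation: [[0.812, -0.584, -0.0], [-0.584, -0.812, -0.0], [-0.0, 0.0, -1.0]]
contact_force: [-4.9, -3.5, 0.1]
opening: 0.0001
grip_force: 2.5
```

>>> {"api": "apply_moves", "payload": {
  "deltas": [
    [0,0,0,0,0,0,1],
    [0,0,0,0,0,0,1],
    [0,0,0,0,0,0,1],
    [0,0,0,0,0,0,1],
    [0,0,0,0,0,0,1],
    [0,0,0,0,0,0,1],
    [0.3,0.6,0,0,0,-0.4,1],
    [0.6,1.2,0,0,0,-0.8,1],
    [0.9,1.8,0,0,0,-1.2,1],
    [1.2,2.4,0,0,0,-1.5,1]
  ]
}}

```text
time: 36.55
eef_pos: [0.5107, -0.0172, 0.2388]
orientation: [[0.796, -0.605, -0.003], [-0.605, -0.796, -0.003], [-0.001, 0.004, -1.0]]
contact_force: [-6.0, -7.6, 1.6]
opening: -0.0003
grip_force: 5.0
```

Contact with the stop: motion fell short and the force rose to 9.7 N. I'll ease back 1 mm right away and let it settle.

>>> {"api": "apply_moves", "payload": {
  "deltas": [
    [-0.6,-0.8,0,0,0,0,1],
    [-0.6,-0.8,0,0,0,0,1],
    [-0.6,-0.8,0,0,0,0,1],
    [-0.6,-0.8,0,0,0,0,1],
    [-0.6,-0.8,0,0,0,0,1],
    [-0.6,-0.8,0,0,0,0,1],
    [-0.6,-0.8,0,0,0,0,1],
    [-0.6,-0.8,0,0,0,0,1],
    [-0.6,-0.8,0,0,0,0,1],
    [-0.6,-0.8,0,0,0,0,1]
  ]
}}

```text
time: 37.8
eef_pos: [0.5106, -0.0174, 0.2388]
orientation: [[0.796, -0.605, -0.002], [-0.605, -0.796, -0.001], [-0.001, 0.002, -1.0]]
contact_force: [-4.6, -5.4, 0.6]
opening: -0.0003
grip_force: 3.6
```

```bash
python3 - <<'E'
from h import *
yst()
E
```

```text
t 37.80 eef [510.62 -17.37] yaw -37.2 tang pos off-arm: rad 105.1 tan 22.61 F.t 7.08 Frad 0.4 Fz 0.6 open -0.0003
```

>>> {"api": "apply_moves", "payload": {
  "deltas": [
    [0.3,0.4,0,0,0,0,1],
    [0.6,0.8,0,0,0,0,1],
    [0.9,1.2,0,0,0,0,1],
    [0.9,1.2,0,0,0,0,1],
    [0.9,1.2,0,0,0,0,1],
    [0.9,1.2,0,0,0,0,1],
    [0.9,1.2,0,0,0,0,1],
    [0.9,1.2,0,0,0,0,1],
    [0.9,1.2,0,0,0,0,1],
    [0.9,1.2,0,0,0,0,1]
  ]
}}

```text
time: 39.05
eef_pos: [0.5106, -0.0172, 0.2388]
orientation: [[0.796, -0.605, -0.004], [-0.605, -0.796, -0.003], [-0.001, 0.005, -1.0]]
contact_force: [-5.1, -6.8, 0.3]
opening: -0.0
grip_force: 5.1
```

```bash
python3 - <<'E'
from h import *
yst()
E
```

```text
t 39.05 eef [510.62 -17.17] yaw -37.3 tang pos off-arm: rad 105.3 tan 22.48 F.t 8.52 Frad -0.0 Fz 0.3 open -0.0000
```

>>> {"api": "apply_moves", "payload": {
  "deltas": [
    [0.5,0.7,0,0,0,0,1],
    [1.0,1.3,0,0,0,0,1],
    [1.4,1.8,0,0,0,0,1],
    [1.4,1.8,0,0,0,0,1],
    [1.4,1.8,0,0,0,0,1],
    [1.4,1.8,0,0,0,0,1],
    [1.4,1.8,0,0,0,0,1],
    [1.4,1.8,0,0,0,0,1],
    [1.4,1.8,0,0,0,0,1],
    [1.4,1.8,0,0,0,0,1]
  ]
}}

```text
time: 40.3
eef_pos: [0.5107, -0.0169, 0.2387]
orientation: [[0.796, -0.606, -0.007], [-0.606, -0.796, -0.006], [-0.002, 0.009, -1.0]]
contact_force: [-9.1, -11.5, 1.8]
opening: 0.0002
grip_force: 7.4
```

```bash
python3 - <<'E'
from h import *
yst()
E
```

```text
t 40.30 eef [510.68 -16.9 ] yaw -37.3 tang pos off-arm: rad 105.4 tan 22.29 F.t 14.67 Frad 0.3 Fz 1.8 open 0.0002
```

Leaned at 14.7 N for about a second. The stop is at pointer ≈ -31°, which is 50 mm coarse and plausible. Now back off, lift over the post, turn, and come down on its clockwise side.

>>> {"api": "apply_moves", "payload": {
  "deltas": [
    [-3,-4.4,0,0,0,0,1],
    [-5.8,-8.6,5,0,0,0,1],
    [-5.8,-8.6,30,0,0,-5,1],
    [-5.8,-8.6,60,0,0,-15,1],
    [-5.8,-8.6,62,0,0,-25,1],
    [0,0,62,0,0,-35,1],
    [8,11,62,0,0,-45,1],
    [16,22,62,0,0,-55,1],
    [25,33,62,0,0,-65,1],
    [25,33,62,0,0,-75,1]
  ]
}}

```text
time: 41.55
eef_pos: [0.5408, 0.0212, 0.3015]
orientation: [[-0.382, -0.924, 0.004], [-0.924, 0.382, 0.002], [-0.003, -0.003, -1.0]]
contact_force: [-0.4, 0.2, -0.6]
opening: -0.0002
grip_force: 0.0
```

```bash
python3 - <<'E'
from h import *
state(-1);look("w5")
E
```

```text
t 41.55 eef [540.8  21.2 301.5] r*107.7 phi(if touching) 138.4 yaw -112.5 F [-0.4  0.2 -0.6] F.toolx -0.1
pointer dark px 204 ang min/max/mid -35.1 -25.7 -30.57
  tip 23 -30.46
fin n 75 4.5 7.9 mean 6.20
post 317 phi 144.96 r 105.0
```

>>> {"api": "apply_moves", "payload": {
  "deltas": [
    [0,0,-10,0,0,-8,1],
    [0,0,-35,0,0,-13,1],
    [0,0,-58,0,0,-13,1],
    [0,0,-62,0,0,-13,1],
    [-1,-1.5,-62,0,0,-13,1],
    [-2,-3,-62,0,0,-13,1],
    [-3,-4.5,-62,0,0,-13,1],
    [-4,-6,-62,0,0,-13,1],
    [-4.5,-6.5,-62,0,0,-13,1],
    [-4.5,-6.5,-62,0,0,-13,1]
  ]
}}

```text
time: 42.85
eef_pos: [0.5341, 0.0128, 0.2389]
orientation: [[-0.577, -0.817, 0.0], [-0.817, 0.577, 0.0], [-0.0, -0.0, -1.0]]
contact_force: [-0.2, 0.4, 0.7]
opening: -0.0001
grip_force: 0.0
```

```bash
python3 - <<'E'
from h import *
e=state(-1)
ph=[-213,-210.5,-207.5,-204.5,-201,-197.5,-194,-191,-188.5,-187]
rows(ph,[-18]*10,e[:2])
E
```

```text
t 42.85 eef [534.1  12.8 238.9] r*105.9 phi(if touching) 144.0 yaw -125.2 F [-0.2  0.4  0.7] F.toolx -0.3
[-4.4, -3.5, 0, 0, 0, 2.2, 1], [-7.5, -7.0, 0, 0, 0, 4.7, 1], [-11.0, -11.4, 0, 0, 0, 7.7, 1], [-14.2, -15.9, 0, 0, 0, 10.7, 1], [-17.7, -21.4, 0, 0, 0, 14.2, 1], [-20.9, -27.1, 0, 0, 0, 17.7, 1], [-23.7, -32.9, 0, 0, 0, 21.2, 1], [-25.8, -38.1, 0, 0, 0, 24.2, 1], [-27.3, -42.5, 0, 0, 0, 26.7, 1], [-28.2, -45.2, 0, 0, 0, 28.2, 1],
```

```bash
python3 - <<'E'
from h import *
e=state(-1)
rows([-214.7,-213.2,-211.7,-210.2,-208.7,-207.2,-205.7,-204.2,-202.7,-201.2],[-18]*10,e[:2])
E
```

```text
t 42.85 eef [534.1  12.8 238.9] r*105.9 phi(if touching) 144.0 yaw -125.2 F [-0.2  0.4  0.7] F.toolx -0.3
[-2.2, -1.2, 0, 0, 0, 0.5, 1], [-4.1, -3.3, 0, 0, 0, 2.0, 1], [-6.0, -5.3, 0, 0, 0, 3.5, 1], [-7.8, -7.4, 0, 0, 0, 5.0, 1], [-9.6, -9.6, 0, 0, 0, 6.5, 1], [-11.3, -11.8, 0, 0, 0, 8.0, 1], [-12.9, -14.1, 0, 0, 0, 9.5, 1], [-14.5, -16.4, 0, 0, 0, 11.0, 1], [-16.0, -18.7, 0, 0, 0, 12.5, 1], [-17.5, -21.1, 0, 0, 0, 14.0, 1],
```

>>> {"api": "apply_moves", "payload": {
  "deltas": [
    [-2.2,-1.2,0,0,0,0.5,1],
    [-4.1,-3.3,0,0,0,2.0,1],
    [-6.0,-5.3,0,0,0,3.5,1],
    [-7.8,-7.4,0,0,0,5.0,1],
    [-9.6,-9.6,0,0,0,6.5,1],
    [-11.3,-11.8,0,0,0,8.0,1],
    [-12.9,-14.1,0,0,0,9.5,1],
    [-14.5,-16.4,0,0,0,11.0,1],
    [-16.0,-18.7,0,0,0,12.5,1],
    [-17.5,-21.1,0,0,0,14.0,1]
  ]
}}

```text
time: 44.1
eef_pos: [0.5173, -0.0071, 0.239]
orientation: [[-0.36, -0.933, 0.002], [-0.933, 0.36, 0.002], [-0.003, -0.001, -1.0]]
contact_force: [1.0, 5.3, -0.8]
opening: -0.0001
grip_force: 2.6
```

```bash
python3 - <<'E'
from h import *
e=state(-1);look("w6")
rows([-199,-196,-193,-190,-187,-184,-181.5,-179.5,-178,-177.5],[-18]*10,tcp(-201.2,-18))
E
```

```text
t 44.10 eef [517.3  -7.1 239. ] r*106.5 phi(if touching) 158.1 yaw -111.1 F [ 1.   5.3 -0.8] F.toolx -5.3
pointer dark px 331 ang min/max/mid -31.2 -21.0 -26.32
  tip 44 -26.38
fin n 117 4.2 7.7 mean 5.94
post 1113 phi 156.37 r 105.1
[-2.0, -3.5, 0, 0, 0, 2.1, 1], [-4.6, -8.5, 0, 0, 0, 5.1, 1], [-6.9, -13.6, 0, 0, 0, 8.1, 1], [-8.9, -18.8, 0, 0, 0, 11.1, 1], [-10.6, -24.1, 0, 0, 0, 14.1, 1], [-12.1, -29.5, 0, 0, 0, 17.1, 1], [-13.1, -34.0, 0, 0, 0, 19.6, 1], [-13.8, -37.7, 0, 0, 0, 21.6, 1], [-14.2, -40.4, 0, 0, 0, 23.1, 1], [-14.3, -41.3, 0, 0, 0, 23.6, 1],
```

>>> {"api": "apply_moves", "payload": {
  "deltas": [
    [-2.0,-3.5,0,0,0,2.1,1],
    [-4.6,-8.5,0,0,0,5.1,1],
    [-6.9,-13.6,0,0,0,8.1,1],
    [-8.9,-18.8,0,0,0,11.1,1],
    [-10.6,-24.1,0,0,0,14.1,1],
    [-12.1,-29.5,0,0,0,17.1,1],
    [-13.1,-34.0,0,0,0,19.6,1],
    [-13.8,-37.7,0,0,0,21.6,1],
    [-14.2,-40.4,0,0,0,23.1,1],
    [-14.3,-41.3,0,0,0,23.6,1]
  ]
}}

```text
time: 45.4
eef_pos: [0.5027, -0.0488, 0.2389]
orientation: [[0.042, -0.999, 0.001], [-0.999, -0.042, 0.001], [-0.001, -0.001, -1.0]]
contact_force: [0.8, 5.1, -0.1]
opening: -0.0
grip_force: 2.4
```

```bash
python3 - <<'E'
from h import *
e=state(-1);look("w7")
z=np.load("w7.npz");c={k:z[k] for k in("vfov","cx","cy","origin","attitude")}
u,v=proj(c,[*(A+.079*np.array([np.cos(.1),np.sin(.1)])),.206]).astype(int);print(u,v)
im=z["im"][max(v-50,0):v+50,max(u-60,0):u+60];cv2.imwrite("pics/w7z.png",cv2.resize(im,None,fx=6,fy=6,interpolation=cv2.INTER_CUBIC))
E
```

```text
t 45.40 eef [502.7 -48.8 238.9] r*106.3 phi(if touching) 182.1 yaw -87.6 F [ 0.8  5.1 -0.1] F.toolx -5.0
pointer dark px 353 ang min/max/mid -7.3 4.5 -2.32
  tip 51 -1.97
fin n 1 -172.9 -172.9 mean -172.90
post 1109 phi -179.68 r 105.0
4 189
```

View pics/w7z.png

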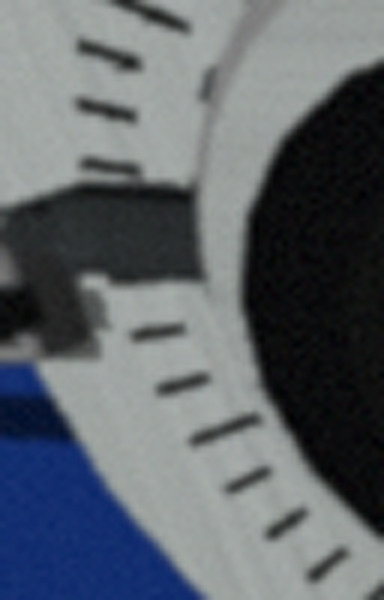

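Pointer is at about -2°, with the mark at the picture's left edge. I'll advance by part of the remainder, then back away to see both in one view.

```bash
python3 - <<'E'
from h import *
rows([-176.8,-175.9,-175,-174.2,-173.4,-173.4],[-18]*6,tcp(-177.5,-18))
E
```

```text
[-0.2, -1.3, 0, 0, 0, 0.8, 1], [-0.3, -3.0, 0, 0, 0, 1.7, 1], [-0.5, -4.6, 0, 0, 0, 2.6, 1], [-0.6, -6.1, 0, 0, 0, 3.4, 1], [-0.7, -7.6, 0, 0, 0, 4.2, 1], [-0.7, -7.6, 0, 0, 0, 4.2, 1],
```

>>> {"api": "apply_moves", "payload": {
  "deltas": [
    [-0.2,-1.3,0,0,0,0.8,1],
    [-0.3,-3.0,0,0,0,1.7,1],
    [-0.5,-4.6,0,0,0,2.6,1],
    [-0.6,-6.1,0,0,0,3.4,1],
    [-0.7,-7.6,0,0,0,4.2,1],
    [-0.7,-7.6,0,0,0,4.2,1],
    [-0.7,-7.6,0,0,0,4.2,1],
    [-0.7,-7.6,0,0,0,4.2,1],
    [-0.7,-1,0,0,0,4.2,1],
    [-0.7,6,0,0,0,4.2,1]
  ]
}}

```text
time: 46.7
eef_pos: [0.501, -0.0438, 0.2387]
orientation: [[0.114, -0.993, -0.002], [-0.993, -0.114, -0.001], [0.001, 0.002, -1.0]]
contact_force: [0.2, -0.2, -0.2]
opening: 0.0002
grip_force: 0.0
```

>>> {"api": "apply_moves", "payload": {
  "deltas": [
    [0,6,20,0,0,0,1],
    [0,6,60,0,0,0,1],
    [40,6,80,0,0,0,1],
    [80,6,80,0,0,0,1],
    [80,6,80,0,0,0,1],
    [80,6,80,0,0,0,1],
    [80,6,80,0,0,0,1],
    [80,6,80,0,0,0,1],
    [80,6,80,0,0,0,1],
    [80,6,80,0,0,0,1]
  ]
}}

```text
time: 47.95
eef_pos: [0.5815, -0.0375, 0.3191]
orientation: [[0.114, -0.993, 0.0], [-0.993, -0.114, 0.0], [-0.0, -0.0, -1.0]]
contact_force: [0.3, -0.0, 0.8]
opening: 0.0002
grip_force: 0.0
```

```bash
python3 - <<'E'
from h import *
e=state(-1);look("w8")
z=np.load("w8.npz");c={k:z[k] for k in("vfov","cx","cy","origin","attitude")}
u,v=proj(c,[*(A+.079*np.array([np.cos(.1),np.sin(.1)])),.206]).astype(int);u0,v0=max(u-50,0),max(v-40,0);print(u,v,u0,v0)
im=z["im"][v0:v0+75,u0:u0+100];cv2.imwrite("pics/w8z.png",cv2.resize(im,None,fx=8,fy=8,interpolation=cv2.INTER_CUBIC))
# axis from the plate in this view, and clip body extent
P=cloud(c,z["d"]);zz=P[...,2]
x=P[...,0]-A[0];y=P[...,1]-A[1];r=np.hypot(x,y);th=np.degrees(np.arctan2(y,x))
m=(zz>.203)&(zz<.2075)&(r>.083)&(r<.1)&(abs(th)<20);print("clip body",m.sum(),np.percentile(th[m],[1,50,99]).round(1))
m=(zz>.2105)&(zz<.216)&(r>.08)&(r<.1)&(abs(th)<20);print("fin",m.sum(),np.percentile(th[m],[2,50,98]).round(1))
for lo,hi in((58,64),(64,70),(70,74),(74,78.5)):
    m=(zz>.204)&(zz<.2105)&(r*1e3>lo)&(r*1e3<hi)&(abs(th)<25);print("ptr",lo,m.sum(),np.percentile(th[m],[2,50,98]).round(1))
E
```

```text
t 47.95 eef [581.5 -37.5 319.1] r*36.8 phi(if touching) 145.9 yaw -83.4 F [ 0.3 -0.   0.8] F.toolx 0.0
pointer dark px 171 ang min/max/mid -2.4 6.9 2.07
  tip 24 2.11
fin n 83 4.2 7.6 mean 5.76
post 292 phi -173.30 r 104.0
150 147 100 107
clip body 131 [ 0.8  3.9 10.6]
fin 78 [4.2 5.9 7.5]
ptr 58 69 [-2.2  2.1  6.8]
ptr 64 66 [-1.9  1.9  6.4]
ptr 70 30 [-1.7  1.9  5.3]
ptr 74 18 [0.3 1.9 3.7]
```

View pics/w8z.png

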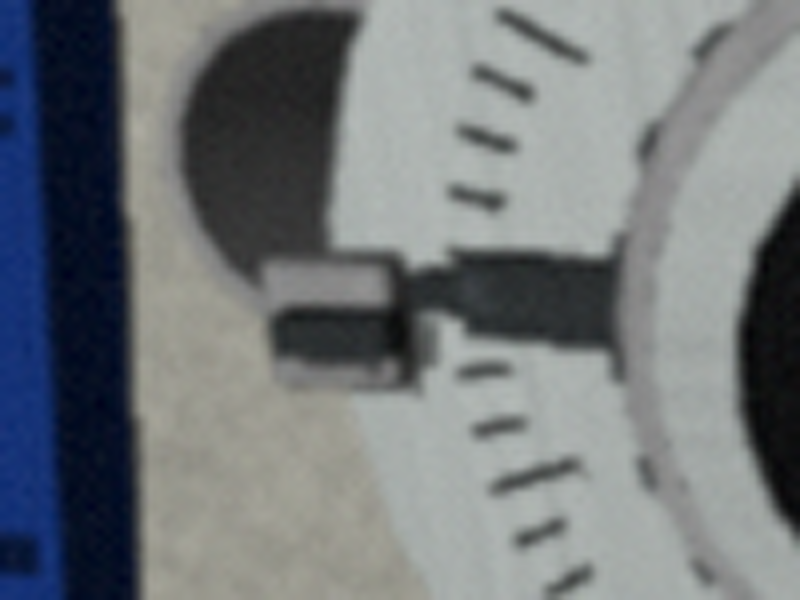

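Pointer 2.0°, mark 5.75° (clip centre 5.7°, fin 5.85°), both from the same view. It needs +3.75°, so I'll go back to the post and advance 3.4°.

>>> {"api": "apply_moves", "payload": {
  "deltas": [
    [-40,0,0,0,0,0,1],
    [-80,0,0,0,0,0,1],
    [-80,0,-20,0,0,0,1],
    [-80,0,-50,0,0,0,1],
    [-80,0,-75,0,0,0,1],
    [-80,0,-80,0,0,0,1],
    [-80,-4,-80,0,0,0,1],
    [-80,-8,-80,0,0,0,1],
    [-80,-12,-80,0,0,0,1],
    [-80,-14,-80,0,0,0,1]
  ]
}}

```text
time: 49.25
eef_pos: [0.5018, -0.0519, 0.2393]
orientation: [[0.114, -0.993, 0.001], [-0.993, -0.114, 0.0], [-0.0, -0.001, -1.0]]
contact_force: [0.6, 0.3, 0.5]
opening: 0.0001
grip_force: 0.0
```

```bash
python3 - <<'E'
from h import *
state(-1);print(tcp(-173.4,-18))
b=tcp(-173.4,-18)+np.array([0,5.6])
rows([-173.4,-172.6,-171.7,-170.9,-170],[-18]*5,b)
E
```

```text
t 49.25 eef [501.8 -51.9 239.3] r*106.7 phi(if touching) 183.7 yaw -83.5 F [0.6 0.3 0.5] F.toolx -0.3
[501.6269909  -57.18769102]
[0.0, -5.6, 0, 0, 0, 0.1, 1], [-0.1, -7.1, 0, 0, 0, 0.9, 1], [-0.1, -8.8, 0, 0, 0, 1.8, 1], [-0.2, -10.2, 0, 0, 0, 2.6, 1], [-0.2, -11.9, 0, 0, 0, 3.5, 1],
```

>>> {"api": "apply_moves", "payload": {
  "deltas": [
    [0,-3,0,0,0,0.1,1],
    [0,-5.2,0,0,0,0.1,1],
    [0,-6.6,0,0,0,0.6,1],
    [-0.1,-8.0,0,0,0,1.4,1],
    [-0.1,-9.4,0,0,0,2.2,1],
    [-0.2,-10.6,0,0,0,2.9,1],
    [-0.2,-11.6,0,0,0,3.3,1],
    [-0.2,-11.6,0,0,0,3.3,1],
    [-0.2,-11.6,0,0,0,3.3,1],
    [-0.2,-11.6,0,0,0,3.3,1]
  ]
}}

```text
time: 50.5
eef_pos: [0.5016, -0.063, 0.2389]
orientation: [[0.171, -0.985, 0.0], [-0.985, -0.171, 0.0], [-0.0, -0.0, -1.0]]
contact_force: [-0.5, 4.4, 0.9]
opening: 0.0002
grip_force: 2.4
```

>>> {"api": "apply_moves", "payload": {
  "deltas": [
    [0,7,0,0,0,0,1],
    [0,14,10,0,0,0,1],
    [0,20,50,0,0,0,1],
    [30,20,80,0,0,0,1],
    [80,20,80,0,0,0,1],
    [80,20,80,0,0,0,1],
    [80,20,80,0,0,0,1],
    [80,20,80,0,0,0,1],
    [80,20,80,0,0,0,1],
    [80,20,80,0,0,0,1]
  ]
}}

```text
time: 51.75
eef_pos: [0.581, -0.0432, 0.3194]
orientation: [[0.171, -0.985, 0.001], [-0.985, -0.171, 0.0], [0.0, -0.001, -1.0]]
contact_force: [-0.8, -0.2, 0.3]
opening: 0.0
grip_force: 0.0
```

```bash
cat >> h.py <<'E'
def fine(n):
    state(-1);look(n);z=np.load(n+".npz");c={k:z[k] for k in("vfov","cx","cy","origin","attitude")}
    P=cloud(c,z["d"]);zz=P[...,2]
    x=P[...,0]-A[0];y=P[...,1]-A[1];r=np.hypot(x,y);th=np.degrees(np.arctan2(y,x))
    m=(zz>.203)&(zz<.2075)&(r>.083)&(r<.1)&(abs(th)<20);print("clip body",m.sum(),np.percentile(th[m],[1,50,99]).round(1))
    m=(zz>.2105)&(zz<.216)&(r>.08)&(r<.1)&(abs(th)<20);print("fin",m.sum(),np.percentile(th[m],[2,50,98]).round(1))
    for lo,hi in((58,64),(64,70),(70,74),(74,78.5)):
        m=(zz>.204)&(zz<.2105)&(r*1e3>lo)&(r*1e3<hi)&(abs(th)<25);print("ptr",lo,m.sum(),np.percentile(th[m],[2,50,98]).round(1))
    u,v=proj(c,[*(A+.079*np.array([np.cos(.1),np.sin(.1)])),.206]).astype(int);u0,v0=max(u-50,0),max(v-40,0);print(u,v,u0,v0)
    im=z["im"][v0:v0+75,u0:u0+100];cv2.imwrite(f"pics/{n}z.png",cv2.resize(im,None,fx=8,fy=8,interpolation=cv2.INTER_CUBIC))
E
python3 -c "
from h import *
fine('w9')"
```

```text
t 51.75 eef [581.  -43.2 319.4] r*33.5 phi(if touching) 153.4 yaw -80.1 F [-0.8 -0.2  0.3] F.toolx 0.0
pointer dark px 174 ang min/max/mid 1.0 10.1 5.61
  tip 26 5.22
fin n 82 4.0 7.5 mean 5.74
post 285 phi -169.83 r 104.0
clip body 136 [ 0.6  3.9 11. ]
fin 80 [4.2 5.9 7.5]
ptr 58 66 [ 1.   5.2 10. ]
ptr 64 69 [1.4 5.5 9.9]
ptr 70 31 [2.3 5.8 8.4]
ptr 74 17 [3.7 5.2 7.4]
150 146 100 106
```

View pics/w9z.png

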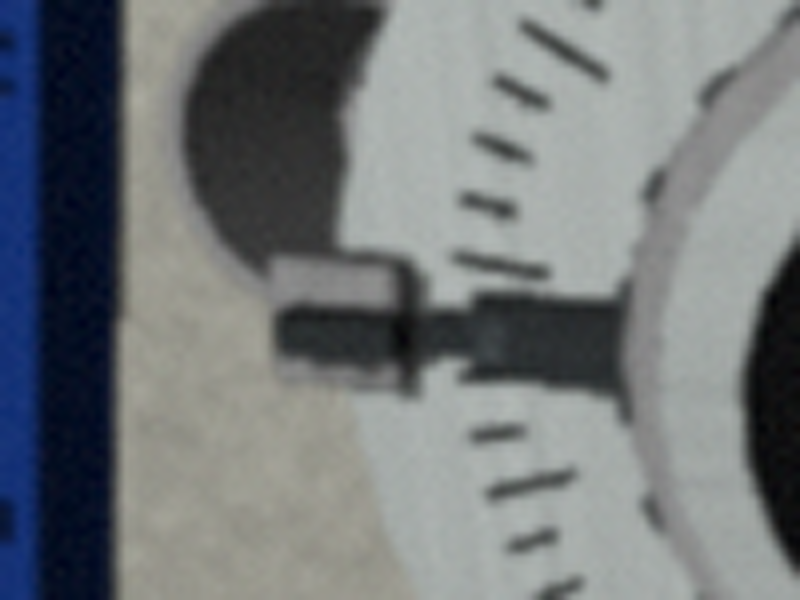

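The pointer (≈5.5°) is in line with the mark (≈5.75°), about 0.3 mm on the coarse side. The post at -169.8° matches fine-side bearing, and the tool is clear of everything. Handing in.

```bash
python3 -c "
from plant import env
print(env.finish_job())"
```

```text
the job is handed in; nothing more can be done
None
```

The job is handed in at about 52 s: I felt the coarse stop and leaned on it at 14.7 N for about a second, then brought the pointer up from the coarse side to about 0.3 mm short of the mark, with the lever bearing on the fine side; the highest force I read was 14.7 N, but force was read only at the end of each move.

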